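Unhook the valve-ball dish and turn its lip to the mug

TASK

The loose steel ball of a drain valve lies in the small steel dish hanging on the low stand's rail. Lift the dish by its handle up off the rail, about a hand's breadth higher than it hung, and give it a quarter turn so that its pouring lip points to the side of the stand where the dark mug stands on the worktop, keeping it level with the ball in the middle all the way and disturbing nothing else. Finish still holding it there in the gripper above the stand, level and still: do not put it down.

Things in the scene. Friction and masses are not known exactly. Their poses are not given: they have to be found in the camera images.
- stand: Fixed steel stand turned up to 0.3 rad either way: base 34 x 200 mm, two posts at y = -85 and +85 mm, 113 mm high, a rail 10 mm thick along its y at 105 mm height and a rest bar 8 mm thick at 61 mm height, 5 mm ahead of the rail. Origin on the worktop under the rail's middle; x to the rear (the dish hangs on the -x side), y along the rail to the left, z up.
- dish: Loose shallow round steel dish, 124 mm across, 19 mm high, 0.2 to 0.4 kg, inside sloping down to a flat middle 24 mm across. Origin at the centre of its underside, z up, 75 mm above the worktop when hung, axes then along the stand's. Pouring lip 26 mm wide at its -x side; rigid arched handle across it along y, legs at y = -60 and +60 mm; two hanger straps at its +x side.
- dish_grip (a point): Middle of the black grip bar on top of the arched handle: 12 mm thick along the dish's x, 50 mm long along its y, 16 mm high (8 above and below this point). 94 mm above the dish's origin and straight over it, 169 mm above the worktop when hung; axes as the dish. Pinch it from above across its 12 mm, fingers closing along the dish's x; it balances there.
- dish_lip (a point): Outer tip of the dish's pouring lip, 84 mm from the dish's centre along its -x axis, 19 mm above its underside; axes as the dish.
- dish_floor (a point): Centre of the dish's inner floor, 3 mm above its underside; axes as the dish.
- valve_ball_center (a point): Centre of the loose steel ball, 22 mm in diameter, 45 g, which rolls freely in the dish and rests in its middle; the orientation means nothing.
- soak_mug: The only mug on the worktop: dark blue with a white inside, 73 mm wide, 92 mm high, handle at its -y side. Origin on its underside, within 20 mm of the mug's axis. Stands upright on the worktop about 210 mm to one side (either) of the stand's middle, in line with the hanging dish.
- white_cup: White porcelain cup, 71 mm wide, 58 mm high, with a handle; origin on its underside. Stands on the other side of the stand, about 210 mm from its middle. To be left alone.
- saucer: White saucer, 150 mm across, 17 mm high, lying on the worktop under the hanging dish; origin at the centre of its underside. To be left alone.
- valve_ball: The same loose steel ball as a body (its origin lies on its surface and turns as it rolls: use point valve_ball_center for its place).
- dish_hanger (a point): Between the two bent-over strap tops of the dish's hanger, where they lie on the rail: 79 mm from the centre along the dish's +x, 35 mm above its underside. The straps (at y = -28 and +28 mm, 12 mm wide) hook 12 mm down behind the rail and reach 21 mm below the underside: straight up 20 mm frees the dish from the rail, 60 mm takes it wholly above the rail.
Things that resemble listed ones, but are neither listed nor needed, are in the scene too. Leave any red look-alike of the soak_mug alone.

How it is judged (in metres and radians):
On the way:
1. the dish is lifted up and off the rail (z of dish in the frame of stand above 0.105 m and contact force between dish and stand below 0.05 N), for 0.2 s.
At the end, for the whole second after the job is handed in: Held by the fingers 40 to 200 mm above where it hung, within 200 mm of the stand, clear of stand, mug and cup, at rest, level to 0.1 rad; lip along the rail's direction within 0.22 rad on the mug's side; ball within 18 mm of the dish's centre (z of dish in the frame of stand between 0.115 and 0.275 m and contact force between dish and stand below 0.05 N and contact force between the fingers and dish above 2 N and contact force between dish and soak_mug below 0.05 N and contact force between dish and white_cup below 0.05 N and horizontal distance between dish and stand below 0.2 m and angle between dish's own z axis and vertical below 0.1 rad and linear speed of dish below 0.02 m/s and angular speed of dish below 0.1 rad/s and angle between the x axis of dish and the y axis of stand, either way round below 0.22 rad and x of soak_mug in the frame of dish below -0.05 m and horizontal distance between valve_ball_center and dish_floor below 0.018 m and distance between valve_ball_center and dish_floor below 0.022 m); the arm keeps its last pose, push and grip.
It fails at once if the dish is tilted more than 0.2 rad (angle between dish's own z axis and vertical above 0.2 rad).
It fails at once if the ball strays more than 30 mm from the dish's centre (distance between valve_ball_center and dish_floor above 0.032 m).
It fails at once if the fingers touch the ball (contact force between the fingers and valve_ball above 0.1 N).
It fails at once if the mug, cup or saucer is moved more than 30 mm (distance of any of soak_mug, white_cup, saucer from where it was at the start of the episode above 0.03 m).
It also fails if it takes over 40 s, if anything falls off the work surface, if the arm or the gripper's body presses on something with over 40 N, if the wrist force passes 120 N, or if a joint passes its speed limit or range.

ROBOT

A 7-joint arm with a two-finger parallel gripper is mounted at the origin on a cart in front of the work surface, level with it; the furniture and walls round the work are solid. World frame = base frame: x ahead of the robot, y to its left, z up, the work surface at z = 0. Lengths are in mm, angles in rad, forces in N, time in s.
With the tool pointing down it reaches from about 425 to 1025 mm from the base axis. Payload 9.4 kg.
Tool frame: the origin (TCP) lies between the finger pads; the fingertips stand 8 mm ahead of it and the grasp point (between the pads) lies 11 mm behind it; z points along the fingers, y is the line along which they close (so a half turn about z gives the same grasp; the last joint's range is limited). The gripper opens to 85 mm and grips with 20 to 120 N. Pads are 22 mm wide; open, the fingers measure 114 mm over their backs; the gripper's body (76 mm by 85 mm) begins 54 mm behind the grasp point. The pads swing forward as they close: fully open they stand 13 mm farther back than shut.
Start: joints at [1.181, 0.599, -0.003, 1.599, 0.002, 0.943, -0.08], TCP at [223.091, -689.822, 239.275] pointing down, gripper open.
Joint ranges: [-2.57, 2.57], [-0.35, 1.97], [-1.29, 1.29], [0.11, 2.56], [-1.05, 4.19], [0.11, 1.86], [-2.63, 2.63]. Speed limits (rad/s): [2.22, 2.22, 3.01, 3.01, 3.14, 3.14, 3.14].

INTERFACE

Orientations are given as a rotation vector (axis times angle).
In Python, from workcell import env, cams, finder gives the robot as it stands.
- The arm moves only by the tool apply_moves, never from a script. Its argument "deltas" is a list of rows, each a list of 4 numbers: the shift along the tool's x, y, z in cm, then the turn about the tool's z in rad. In form: [[dx, dy, dz, turn], ...]. A call has 1 to 12 rows; each row is the pose to reach, as a shift and turn from the pose commanded when the call began, along the tool's axes at that moment; what a row does not reach only later rows make up. A row lasts 1/12 s, in which the tool goes at most 41.7 mm and 7.16 degrees, less where a joint would pass 70% of its speed; a pose out of reach is approached as far as the arm can. A call with a gripper value outside its range is refused whole. "jaw" is the finger opening in cm, from 0 to 8.54, set as the call begins (left out, the last holds). The fingers move at their own pace and stop on an object; the grip force is fixed at half the most. Time passes only in rows, so rows that repeat a pose let the fingers close. It gives the time, the measured TCP pose, the force, the opening and the grip force at its end, in the units of the state.
- env.state(): the state, without advancing time (a new reading comes with each control period).
- cams.grab_frame(name): name is "scene" or "top"; returns the picture (400x640x3 uint8, red, green, blue); there is no depth.
- cams.camera_params(name): a dict with "fov_y" (degrees; the focal length in pixels is half the picture's height over the tangent of half this angle, whatever the lens; pixels are square), "cx", "cy" (the principal point, pixels), "k1" (the pictures are not rectified: a ray, as slopes to the right and down, at radius r is drawn at 1 + k1 r^2 times it, then the intrinsics apply), "R" (3x3) and "t" (3): a world point X has camera coordinates R X + t. Camera axes: x right, y down, z forward; pixel columns grow to the right and rows downward; lengths in mm; the calibration is good to about 2 mm. A picture is of the moment at which its call begins. camera_params takes no time and is no camera call.
- env.finish_job(): hands the job in; it is judged then, once.
Trained networks look in the newest picture that a camera, given by its name, has taken for a name from the list of things; names that differ only in an ending like _2 or _b are one class to them, and where a whole thing is asked for, a point or a joint stands for the part that bears it (a point fixed in the world has none). Each returns a list of dicts, best first, with "conf" (0 to 1); they miss things now and then, are a little off and sometimes report something else, mostly with a low value. They report only what shows in the picture. A call takes as long as a camera call. They do not tell look-alikes from the thing itself.
- finder.outline_of(label, camera): "region" (400x640 bool, what is visible of it) and "rect" ([left, top, right, bottom] in pixels, round what is visible of it).
- finder.landmark_of(label, camera): "xy" ([column, row] in pixels: a listed point, or the origin of a listed thing).
The state is a dict: "time_s": time; "qpos": joint angles; "qd": joint speeds; "joint_efforts": joint torques, N m; "ee_pos": TCP position; "orientation": TCP orientation; "contact_force": force on the tool from outside, world axes, zero at the start; "torque": the same for the moment, N m; "gripper_width": finger opening in mm; "gripper_force": force on a finger pad.
Only numpy, scipy, OpenCV 4.12 (cv2) and the standard library are available. Lean on these libraries where they do the work, as an engineer would, in place of code of your own. Each camera call takes 0.05 s, during which the arm holds its last target. There are 200 camera calls.

## Working session

There is one attempt and no reset: what is moved stays moved. The work goes in short steps, Python scripts to look and compute and a tool call to move; the robot and the scene stay as the last step left them, time stands still between calls to the robot, and variables do not carry over. Pictures are saved under pics/ and viewed, at most 10 in all, crops included, and the job is handed in when it is done.

Besides the shell and the picture viewer there is one more tool, called after ">>>" as name([rows], argument=value, ...), one row to a line, values as JSON. apply_moves: Moves the arm, as the interface text tells. Its arguments: {"type":"object","properties":{"deltas":{"type":"array","items":{"type":"array","items":{"type":"number"}}},"jaw":{"type":"number"}},"required":["deltas"]}

```bash
mkdir -p pics; cat > h.py <<'E'
import numpy as np, cv2
from scipy.optimize import least_squares
from workcell import env, cams, finder
def proj(P,c):
    p=cams.camera_params(c); X=np.array(p["R"])@np.array(P,float)+np.array(p["t"]).ravel()
    s=X[:2]/X[2]; s=s*(1+p["k1"]*(s@s)); f=200/np.tan(np.radians(p["fov_y"])/2)
    return s*f+[p["cx"],p["cy"]]
def tri(obs,x0=(0,-650,100)):
    r=least_squares(lambda X:np.concatenate([proj(X,c)-uv for c,uv in obs]),x0)
    return r.x, np.abs(r.fun).max()
def onz(c,uv,z):
    r=least_squares(lambda q:proj([q[0],q[1],z],c)-uv,(300,-600)); return r.x
def grab(n,fn=None):
    im=cams.grab_frame(n)
    if fn: cv2.imwrite("pics/"+fn,im[:,:,::-1])
    return im
E
python3 - <<'E'
from h import *
for c in("scene","top"):
    grab(c,c+"0.png"); p=cams.camera_params(c); print(c,p["fov_y"],(-np.array(p["R"]).T@np.array(p["t"]).ravel()).round())
s=env.state(); print(s["ee_pos"],s["orientation"],s["time_s"])
obs={}
for l in["dish_grip","dish_lip","dish_floor","dish_hanger","valve_ball_center","soak_mug","white_cup","stand","dish"]:
    for c in("scene","top"):
        d=finder.landmark_of(l,c); print(l,c,[(np.round(x["xy"],1).tolist(),round(x["conf"],2)) for x in d[:3]])
        if d: obs.setdefault(l,[]).append((c,np.array(d[0]["xy"])))
    if len(obs.get(l,[]))==2:
        X,e=tri(obs[l]); print("   ->",X.round(1),round(e,1))
E
```

```text
scene 51.40188484068681 [ 93. 515. 807.]
top 42.549770681116975 [ 380.   28. 1591.]
[ 222.9142607  -689.43468857  238.49373231] [-3.10185609e+00 -4.89173938e-01  6.07705587e-04] 0.1
dish_grip scene [([356.7, 177.9], 0.55), ([358.4, 200.1], 0.27)]
dish_grip top [([346.0, 208.1], 0.83)]
   -> [460.3 -38.  172.6] 1.9
dish_lip scene [([384.4, 211.9], 0.57), ([358.4, 203.1], 0.47)]
dish_lip top [([344.6, 239.7], 0.77)]
   -> [376.5 -35.5 122.6] 3.2
dish_floor scene [([358.4, 203.3], 0.8), ([297.3, 277.0], 0.52)]
dish_floor top [([347.8, 204.5], 0.85)]
   -> [467.8 -53.4  73.2] 1.2
dish_hanger scene [([328.9, 178.3], 0.62)]
dish_hanger top [([346.1, 182.9], 0.98)]
   -> [537.1 -38.5 123.2] 2.4
valve_ball_center scene [([357.4, 197.5], 0.6)]
valve_ball_center top [([277.9, 207.3], 0.25)]
   -> [399.4 104.4 271.6] 19.8
soak_mug scene [([365.6, 161.8], 0.85), ([295.3, 276.1], 0.73), ([227.4, 315.8], 0.71)]
soak_mug top [([278.4, 209.3], 0.89), ([227.9, 190.2], 0.8), ([415.8, 168.9], 0.62)]
   -> [391.5  97.5 355.9] 20.6
white_cup scene [([356.1, 198.4], 0.43)]
white_cup top [([417.4, 207.6], 0.69)]
   -> [ 539.1 -262.2 -139. ] 19.4
stand scene [([332.9, 210.7], 0.82)]
stand top [([346.5, 185.1], 0.83)]
   -> [537.5 -49.7  -1.5] 0.4
dish scene [([356.3, 205.1], 0.57)]
dish top [([347.2, 210.0], 0.74), ([276.3, 207.7], 0.16)]
   -> [460.2 -46.   77.2] 1.9
```

View pics/scene0.png

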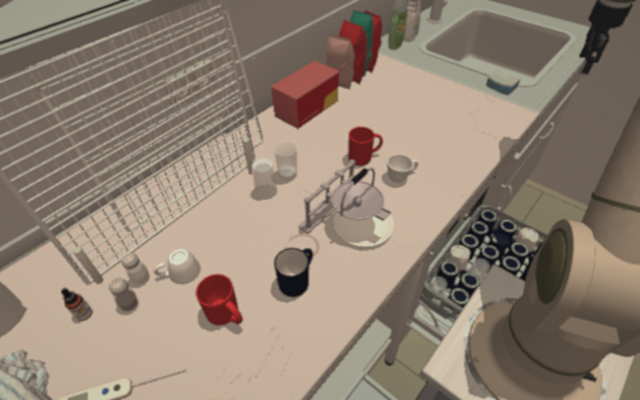

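View pics/top0.png

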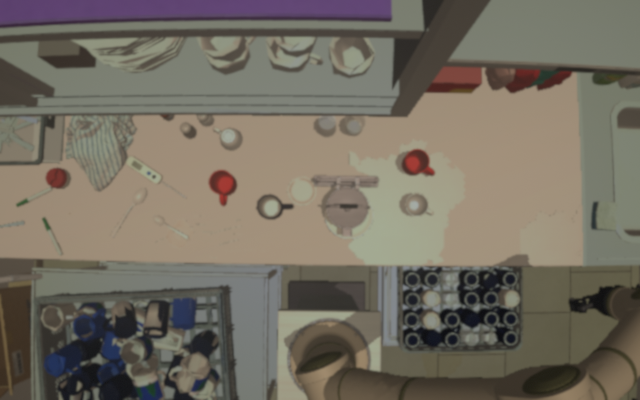

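Scene shows the dish on the stand at (357,200), the dark mug at (293,270), the white cup at (400,168) and red mugs at (361,145) and (218,300). Top shows the dish at (346,207), the dark mug at (270,206), the white cup at (414,204) and red mugs at (222,184) and (415,162).

Candidates: for the mug, dark at scene (293,270) versus red at (361,145) and (218,300), so I choose the dark one on the +y side. For the dish, only the one at (357,200); the saucer lies below it. Next is a close check and refined measurement.

```bash
python3 - <<'E'
from h import *
acc={}
for k in range(3):
    ims={c:grab(c) for c in("scene","top")}
    for l in["dish_grip","dish_lip","dish_hanger","stand"]:
        for c in ims:
            d=finder.landmark_of(l,c)
            if d: acc.setdefault((l,c),[]).append(d[0]["xy"])
for l in["dish_grip","dish_lip","dish_hanger","stand"]:
    o=[(c,np.median(acc[l,c],0)) for c in ims if (l,c) in acc]
    X,e=tri(o,(460,-40,100)); print(l,[x[1].round(1) for x in o],X.round(1),round(e,1))
a=cv2.resize(ims["scene"][120:260,270:450],None,fx=3,fy=3,interpolation=3)[:, :400*3]
b=cv2.resize(ims["top"][160:260,300:395],None,fx=6,fy=6,interpolation=3)
cv2.imwrite("pics/cs.png",a[:,:,::-1]);cv2.imwrite("pics/ct.png",b[:,:,::-1])
E
```

```text
dish_grip [array([356.3, 177.1]), array([347.5, 206.5])] [464.7 -42.5 169. ] 1.8
dish_lip [array([386.5, 214.4]), array([345.9, 237.5])] [377.7 -42.6 107.7] 1.4
dish_hanger [array([331. , 176.7]), array([347.7, 180.4])] [540.8 -45.9 121.3] 1.1
stand [array([333.6, 212. ]), array([344.8, 182.7])] [539.9 -48.4  -6.5] 1.3
```

View pics/cs.png

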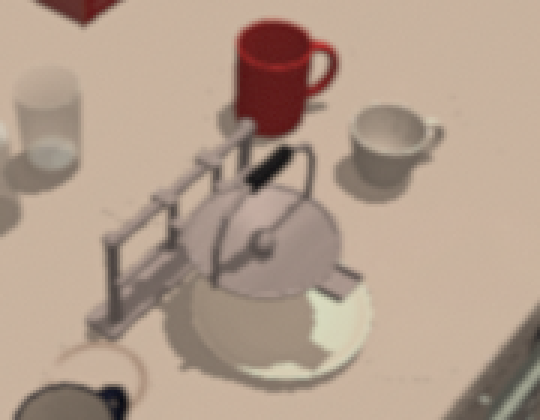

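View pics/ct.png

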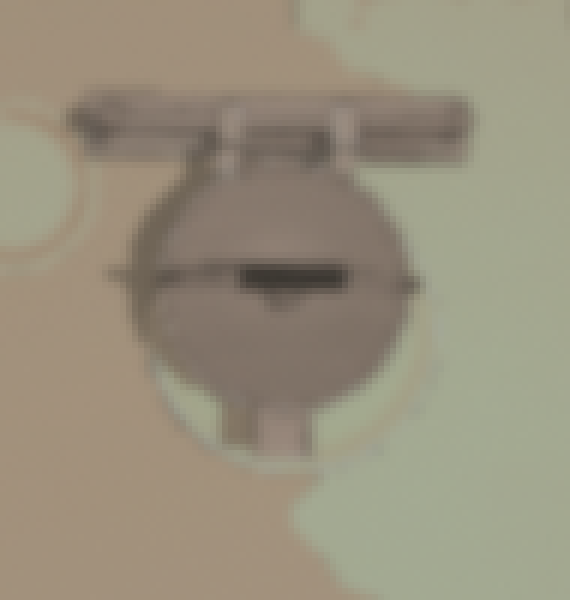

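The crops confirm it. In the scene crop the black grip bar is at about (269,168), which is full-frame (360,176), with the ball in the middle at (262,245). In the top crop the bar is at (294,276), full-frame (349,206), lying nearly along y. Next I measure the bar by its dark blob for precise position and yaw.

```bash
python3 - <<'E'
from h import *
ims={c:grab(c) for c in("scene","top")}
roi={"scene":(345,165,372,186),"top":(335,200,362,212)}
o=[]
for c in ims:
    x0,y0,x1,y1=roi[c]; g=cv2.cvtColor(ims[c],cv2.COLOR_RGB2GRAY)[y0:y1,x0:x1].astype(float)
    m=(g<0.5*(g.min()+np.median(g))*1.0)
    n,lab,st,ce=cv2.connectedComponentsWithStats(m.astype(np.uint8)); k=1+st[1:,4].argmax()
    w=np.where(lab==k,np.median(g)-g,0); ys,xs=np.mgrid[y0:y1,x0:x1]
    mu=np.array([(w*xs).sum(),(w*ys).sum()])/w.sum()
    C=np.cov(np.vstack([xs.ravel(),ys.ravel()]),aweights=w.ravel()); v=np.linalg.eigh(C)[1][:,1]
    print(c,mu.round(2),st[k],np.degrees(np.arctan2(v[1],v[0])).round(1)); o.append((c,mu))
    # world direction of bar at z=169
    a,b=onz(c,mu-8*v,169),onz(c,mu+8*v,169); d=(b-a); d*=np.sign(d[1]); print(" bar yaw deg (0=along y)",np.degrees(np.arctan2(-d[0],d[1])).round(1))
X,e=tri(o,(460,-40,170)); print("grip",X.round(1),e.round(2))
f=lambda a,b:np.array([a,b])
for nm,off,sc,pts,z,c in[("rail top crop",f(300,160),6,[(72,118),(470,113)],113,"top"),("rail scene crop",f(270,120),3,[(112,240),(246,125)],113,"scene"),("legs top",f(300,160),6,[(112,274),(412,284)],95,"top")]:
    P=[onz(c,off+np.array(p)/sc,z) for p in pts]; d=P[1]-P[0]; d*=np.sign(d[1]); print(nm,[p.round() for p in P],np.degrees(np.arctan2(-d[0],d[1])).round(1))
for c in ims:
    d=finder.outline_of("soak_mug",c); print(c,[(x["rect"],round(x["conf"],2)) for x in d])
print(proj([463,170,92],"top"),proj([463,170,0],"scene"))
E
```

```text
scene [359.31 175.7 ] [ 7  4 16 15 98] 137.6
 bar yaw deg (0=along y) 1.0
top [348.1  205.73] [ 5  4 18  5 72] 179.7
 bar yaw deg (0=along y) 0.9
grip [463.  -46.3 172. ] 0.41
rail top crop [array([540.,  55.]), array([ 544., -137.])] 1.4
rail scene crop [array([541.,  43.]), array([ 543., -127.])] 0.6
legs top [array([465.,  35.]), array([ 462., -111.])] -1.3
scene [([348.2, 126.7, 382.0, 162.3], 0.89), ([273.0, 245.5, 316.5, 296.3], 0.8), ([194.6, 271.5, 244.3, 325.3], 0.77)]
top [([210.1, 170.2, 239.4, 205.7], 0.92), ([401.8, 148.6, 434.5, 175.2], 0.8), ([257.7, 195.1, 293.9, 221.8], 0.61), ([325.1, 181.7, 372.1, 237.8], 0.25)]
[272.46932411 206.04080326] [297.10307159 282.34386774]
```

>>> apply_moves([
  [1,-1.3,-1,-0.06],
  [3,-3.8,-2,-0.16],
  [5.5,-7,-3,-0.27],
  [8,-10,-3,-0.38],
  [10.5,-13.2,-3,-0.49],
  [13,-16.4,-3,-0.6],
  [15.5,-19.6,-3,-0.71],
  [18,-22.7,-3,-0.82],
  [20.5,-25.9,-3,-0.93],
  [23,-29,-3,-1.04],
  [25,-31.6,-3,-1.15],
  [25.6,-32.3,-3,-1.2],
], jaw=4.5)

```text
time_s: 3.7
ee_pos: [368.9, -298.9, 269.8]
orientation: [2.272, 2.169, 0.002]
contact_force: [0.7, -0.1, 0.3]
gripper_width: 45.1
gripper_force: 0.0
```

```bash
cat > rel.py <<'E'
from h import *; import sys
from scipy.spatial.transform import Rotation as Ro
tx,ty,tz,yaw=map(float,sys.argv[1:5])
s=env.state(); R=Ro.from_rotvec(s["orientation"]).as_matrix()
d=R.T@(np.array([tx,ty,tz])-s["ee_pos"])/10
a=np.arctan2(R[1,1],R[0,1]); t=-(np.radians(yaw)-a)
print("t",s["time_s"],"pos",np.round(s["ee_pos"],1),"toolz",R[:,2].round(4),"yawY",np.degrees(a).round(2),"w",round(s["gripper_width"],1),"gf",s["gripper_force"],"F",np.round(s["contact_force"],1),"T",np.round(s["torque"],2))
print("delta cm",d.round(2),"turn",round(t,3),"q",np.round(s["qpos"],2))
E
python3 rel.py 463 -46.3 220 1
```

```text
t 3.7 pos [ 368.9 -298.9  269.8] toolz [ 9.e-04  6.e-04 -1.e+00] yawY -2.65 w 45.1 gf 0.0 F [ 0.7 -0.1  0.3] T [-0.05  0.04  0.06]
delta cm [25.66  8.23  5.01] turn -0.064 q [ 0.89  0.28 -0.41  2.1   0.16  0.78  0.34]
```

>>> apply_moves([
  [1.5,0.5,0,-0.01],
  [4.5,1.4,0,-0.03],
  [8,2.6,0,-0.05],
  [11.5,3.7,0,-0.064],
  [15,4.8,0,-0.064],
  [18.5,5.9,0,-0.064],
  [21.7,7,0,-0.064],
  [24,7.7,1,-0.064],
  [25.3,8.1,2.5,-0.064],
  [25.7,8.2,4,-0.064],
  [25.7,8.2,5,-0.064],
  [25.7,8.2,5,-0.064],
], jaw=4.5)

```text
time_s: 4.7
ee_pos: [463.1, -52.1, 217.6]
orientation: [-2.214, -2.225, 0.003]
contact_force: [-0.6, -0.4, -0.8]
gripper_width: 45.2
gripper_force: 0.0
```

```bash
python3 rel.py 463 -46.3 159 1; python3 - <<'E'
from h import *
s=grab("scene")[120:260,290:430];t=grab("top")[150:260,290:400]
im=np.hstack([cv2.resize(x,(400,400),interpolation=3) for x in(s,t)]); cv2.imwrite("pics/pre.png",im[:,:,::-1])
for c in("scene","top"): print(proj(env.state()["ee_pos"],c),[(x["xy"],x["conf"]) for x in finder.landmark_of("dish_grip",c)])
E
```

```text
t 4.7 pos [463.1 -52.1 217.6] toolz [-3.2e-03  1.0e-04 -1.0e+00] yawY 0.28 w 45.2 gf 0.0 F [-0.6 -0.4 -0.8] T [ 0.01  0.03 -0.01]
delta cm [0.58 0.01 5.86] turn -0.012 q [ 0.36  0.36 -0.48  2.18  0.27  0.67 -0.3 ]
[362.51297384 157.9979125 ] [([358.6, 174.4], 0.58)]
[351.16593384 203.90490494] [([349.4, 206.2], 0.76)]
```

View pics/pre.png

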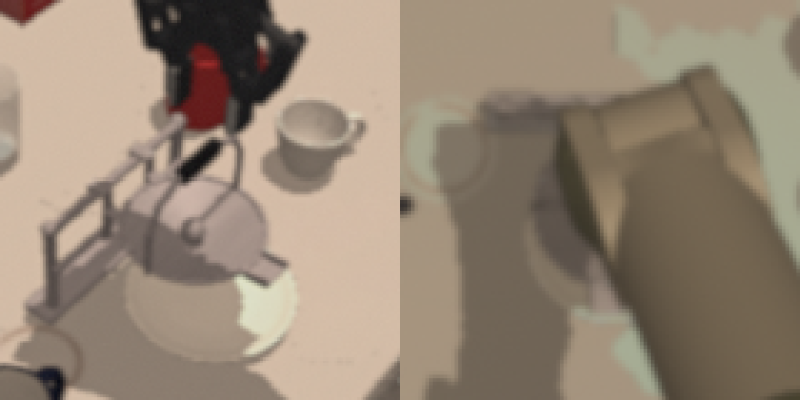

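The picture shows the open fingers at crop (175–240,100) straddling the black bar at (200,160), lined up along x. Descending.

>>> apply_moves([
  [0.2,0,0.3,-0.006],
  [0.4,0,1,-0.012],
  [0.5,0,1.8,-0.012],
  [0.5,0,2.6,-0.012],
  [0.5,0,3.4,-0.012],
  [0.5,0,4.2,-0.012],
  [0.5,0,4.9,-0.012],
  [0.5,0,5.4,-0.012],
  [0.5,0,5.7,-0.012],
  [0.5,0,5.8,-0.012],
  [0.5,0,5.8,-0.012],
  [0.5,0,5.8,-0.012],
], jaw=4.5)

```text
time_s: 5.9
ee_pos: [464.1, -46.9, 161.4]
orientation: [2.201, 2.241, 0.0]
contact_force: [-0.1, 0.3, 0.4]
gripper_width: 45.1
gripper_force: 0.0
```

```bash
python3 rel.py 463 -46.3 159 1; python3 - <<'E'
from h import *
s=grab("scene")[140:220,320:400]
cv2.imwrite("pics/low.png",cv2.resize(s,(560,560),interpolation=3)[:,:,::-1])
E
```

```text
t 5.9 pos [464.1 -46.9 161.4] toolz [ 3.e-04 -0.e+00 -1.e+00] yawY 1.03 w 45.1 gf 0.0 F [-0.1  0.3  0.4] T [0.03 0.05 0.  ]
delta cm [ 0.06 -0.11  0.24] turn 0.001 q [ 0.29  0.44 -0.42  2.23  0.36  0.52 -0.39]
```

View pics/low.png

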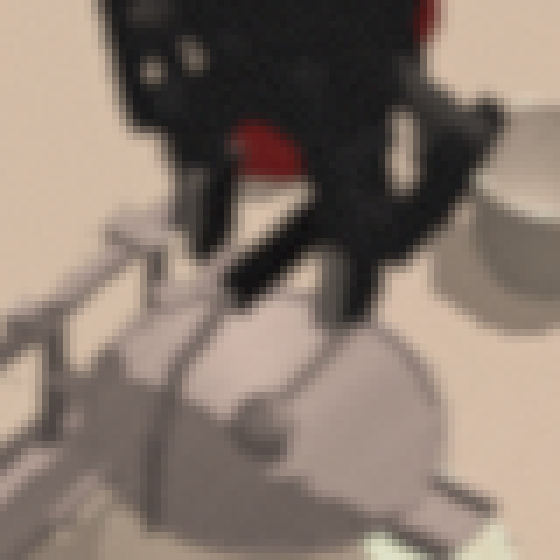

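The bar at crop (275,255) lies between the two fingers at (205,220) and (350,290), with the ball central. I close gently in stages.

>>> apply_moves([
  [0,-0.1,0.1,0],
  [0,-0.1,0.1,0],
  [0,-0.1,0.1,0],
  [0,-0.1,0.1,0],
  [0,-0.1,0.1,0],
  [0,-0.1,0.1,0],
], jaw=1.8)

```text
time_s: 6.45
ee_pos: [463.0, -47.0, 160.3]
orientation: [2.201, 2.241, -0.0]
contact_force: [0.5, 0.0, -0.1]
gripper_width: 18.0
gripper_force: 0.0
```

>>> apply_moves([
  [0,0,0,0],
  [0,0,0,0],
  [0,0,0,0],
  [0,0,0,0],
  [0,0,0,0],
  [0,0,0,0],
  [0,0,0,0],
], jaw=0.6)

```text
time_s: 7.03
ee_pos: [463.5, -46.9, 160.4]
orientation: [2.201, 2.241, 0.001]
contact_force: [3.8, -1.3, -0.2]
gripper_width: 10.8
gripper_force: 59.5
```

```bash
python3 rel.py 463 -46.3 260 1
```

```text
t 7.0333 pos [463.5 -46.9 160.4] toolz [ 1.e-03  1.e-04 -1.e+00] yawY 1.02 w 10.8 gf 59.5455139875412 F [ 3.8 -1.3 -0.2] T [-0.17 -0.93 -0.46]
delta cm [ 0.06 -0.04 -9.96] turn 0.0 q [ 0.29  0.45 -0.42  2.24  0.36  0.52 -0.39]
```

>>> apply_moves([
  [0,0,-0.05,0],
  [0,0,-0.15,0],
  [0,0,-0.3,0],
  [0,0,-0.5,0],
  [0,0,-0.8,0],
  [0,0,-1.1,0],
  [0,0,-1.5,0],
  [0,0,-1.9,0],
  [0,0,-2.3,0],
  [0,0,-2.6,0],
  [0,0,-2.8,0],
  [0,0,-2.9,0],
])

```text
time_s: 8.03
ee_pos: [463.0, -47.0, 189.6]
orientation: [2.201, 2.241, 0.0]
contact_force: [-0.6, -0.1, -3.3]
gripper_width: 10.7
gripper_force: 59.3
```

```bash
python3 rel.py 463 -46.3 260 1; python3 - <<'E'
from h import *
s=grab("scene")[110:250,290:430]
cv2.imwrite("pics/lift.png",cv2.resize(s,(560,560),interpolation=3)[:,:,::-1])
E
```

```text
t 8.0333 pos [463.  -47.  189.6] toolz [ 3.e-04 -2.e-04 -1.e+00] yawY 1.03 w 10.7 gf 59.31053638458252 F [-0.6 -0.1 -3.3] T [ 0.03  0.03 -0.07]
delta cm [ 0.07  0.01 -7.04] turn 0.001 q [ 0.32  0.4  -0.46  2.21  0.31  0.59 -0.35]
```

View pics/lift.png

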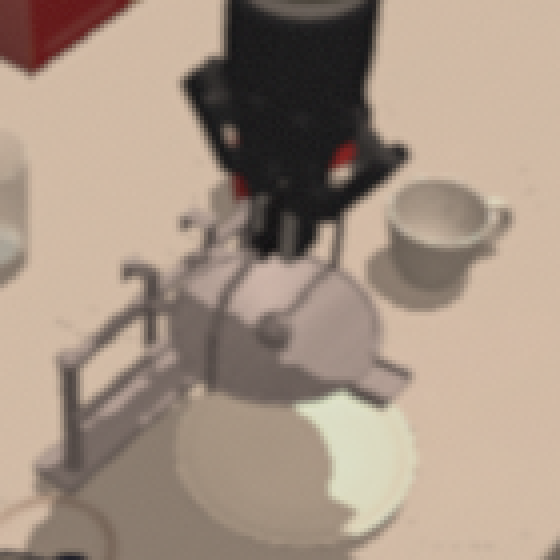

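The dish is off the rail and level: hooks at crop (140,270) and (195,220) are above the rail, and the ball is central at (273,330). The wrist carries 3.3 N. Lifting the rest.

>>> apply_moves([
  [0,0,-0.1,0],
  [0,0,-0.3,0],
  [0,0,-0.7,0],
  [0,0,-1.3,0],
  [0,0,-2,0],
  [0,0,-2.8,0],
  [0,0,-3.6,0],
  [0,0,-4.4,0],
  [0,0,-5.2,0],
  [0,0,-5.9,0],
  [0,0,-6.5,0],
  [0,0,-6.8,0],
])

```text
time_s: 9.08
ee_pos: [463.2, -46.9, 258.2]
orientation: [2.201, 2.241, 0.001]
contact_force: [-0.9, -0.3, -4.1]
gripper_width: 10.8
gripper_force: 59.3
```

>>> apply_moves([
  [0,0,-0.1,0],
  [0,0,-0.1,0.005],
  [0,0,-0.1,0.015],
  [0,0,-0.1,0.03],
  [0,0,-0.1,0.055],
  [0,0,-0.1,0.085],
  [0,0,-0.1,0.12],
  [0,0,-0.1,0.16],
  [0,0,-0.1,0.2],
  [0,0,-0.1,0.24],
  [0,0,-0.1,0.28],
  [0,0,-0.1,0.31],
])

```text
time_s: 10.08
ee_pos: [462.9, -46.8, 258.0]
orientation: [-2.524, -1.87, 0.001]
contact_force: [0.1, 0.6, -3.0]
gripper_width: 10.5
gripper_force: 59.2
```

```bash
python3 rel.py 463 -46.3 258 -89; python3 - <<'E'
from h import *
s=grab("scene")[80:220,290:430]
cv2.imwrite("pics/turn.png",cv2.resize(s,(560,560),interpolation=3)[:,:,::-1])
E
```

```text
t 10.0833 pos [462.9 -46.8 258. ] toolz [-6.e-04  1.e-04 -1.e+00] yawY -16.93 w 10.5 gf 59.22027289867401 F [ 0.1  0.6 -3. ] T [0.09 0.02 0.05]
delta cm [ 0.05 -0.01  0.  ] turn 1.258 q [ 0.33  0.29 -0.44  2.13  0.18  0.75 -0.52]
```

View pics/turn.png

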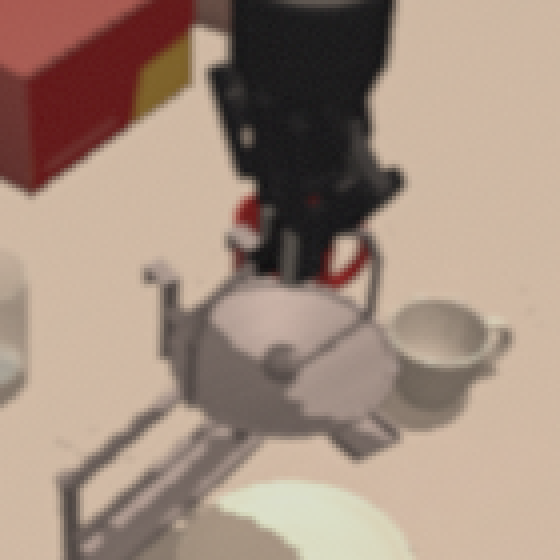

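The lip at crop (365,435) is swinging towards the dark mug's side (+y), the ball is at (283,360) in the middle, and the dish is level. I continue the turn.

>>> apply_moves([
  [0,0,0,0.02],
  [0,0,0,0.05],
  [0,0,0,0.09],
  [0,0,0,0.14],
  [0,0,0,0.19],
  [0,0,0,0.25],
  [0,0,0,0.31],
  [0,0,0,0.37],
  [0,0,0,0.43],
  [0,0,0,0.49],
  [0,0,0,0.55],
  [0,0,0,0.61],
])

```text
time_s: 11.13
ee_pos: [463.0, -46.9, 258.1]
orientation: [-2.969, -1.026, 0.0]
contact_force: [0.8, -0.8, -3.8]
gripper_width: 10.7
gripper_force: 59.2
```

>>> apply_moves([
  [0,0,0,0.06],
  [0,0,0,0.12],
  [0,0,0,0.18],
  [0,0,0,0.24],
  [0,0,0,0.3],
  [0,0,0,0.36],
  [0,0,0,0.42],
  [0,0,0,0.48],
  [0,0,0,0.53],
  [0,0,0,0.57],
  [0,0,0,0.6],
  [0,0,0,0.62],
])

```text
time_s: 12.13
ee_pos: [463.0, -46.8, 258.1]
orientation: [-3.141, -0.074, 0.0]
contact_force: [0.1, -0.7, -3.2]
gripper_width: 10.9
gripper_force: 59.2
```

>>> apply_moves([
  [0,0,0,0.01],
  [0,0,0,0.01],
  [0,0,0,0.01],
  [0,0,0,0.01],
  [0,0,0,0.01],
  [0,0,0,0.01],
  [0,0,0,0.01],
  [0,0,0,0.01],
  [0,0,0,0.01],
  [0,0,0,0.01],
  [0,0,0,0.01],
  [0,0,0,0.01],
])

```text
time_s: 13.13
ee_pos: [463.0, -46.9, 258.2]
orientation: [3.141, 0.061, -0.0]
contact_force: [0.0, 0.9, -2.7]
gripper_width: 10.7
gripper_force: 59.2
```

```bash
python3 rel.py 463 -46.3 258 -89; python3 - <<'E'
from h import *
s=grab("scene")[80:300,260:450]
cv2.imwrite("pics/end.png",cv2.resize(s,(518,600),interpolation=3)[:,:,::-1])
E
```

```text
t 13.1333 pos [463.  -46.9 258.2] toolz [-0. -0. -1.] yawY -87.78 w 10.7 gf 59.24291789531708 F [ 0.   0.9 -2.7] T [ 0.04 -0.04 -0.  ]
delta cm [ 0.   -0.06  0.02] turn 0.021 q [ 0.1   0.27 -0.15  2.15  0.06  0.73 -1.62]
```

View pics/end.png

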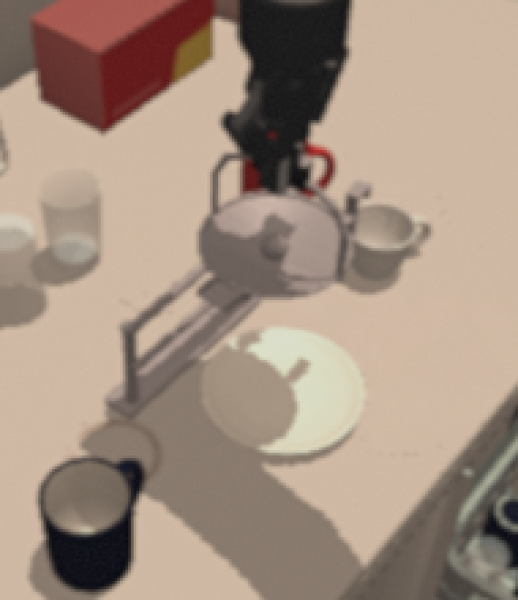

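The lip at crop (218,292) points along the rail towards the dark mug at (87,520). The ball is in the middle at (275,238), and the dish is level, still and clear of the stand. Handing in.

```bash
python3 -c "
from workcell import env; print(env.finish_job())"
```

```text
the job is handed in; nothing more can be done
None
```

I handed the job in at about 13 s of the 40 s allowed: the dish is still in the gripper, about 98 mm above where it hung, its lip along the rail towards the dark mug and looking level with the ball central in the last picture; no verdict was returned.

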